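Tighten an implant screw to 35 N cm with a spring-arm torque wrench

TASK

Tighten the abutment screw in the practice jaw: first press the torque wrench's head gently straight down until its driver is fully home in the screw. Then push the knob at the end of the wrench's spring arm clockwise (seen from above) - only the spring arm, not the wrench's body or scale plate - until the screw stops turning and the arm's pointer stands at the broad 35 N cm line; hold it there for a good second without ever going far past the line, and ease the arm back slowly to zero instead of letting it snap. Leave everything else on the table where it is, and let go of the wrench at the end.

Things in the scene. Friction and masses are not known exactly. Their poses are not given: they have to be found in the camera images.
- screw (a point): The abutment screw's head, at the missing molar of the pink-and-gypsum practice jaw in a small fixed bench vise; 48 mm above the table. The wrench, its spring arm and the screw all turn about the vertical axis through it. Unknown run-down: 0.35 to 0.9 rad of clockwise turning is left at about 8 N cm; then the screw is tight and the wrench stops. Jaw, teeth and vise lie below 50 mm.
- head_top (a point): Centre of the flat round top (15 mm across) of the steel torque wrench's head, on the screw axis: press here. 88 mm above the table with the driver out, 82 mm with it home. 6 mm lower lies the spring arm's ring, 16 mm across. x axis: outward along the wrench's body, which is the zero of its scale; z up. The wrench is level and 121 mm long; body and scale plate end 80 mm from the axis.
- knob_top (a point): Centre of the top of the knob at the free end of the spring arm: an upright steel post 12 mm across, 24 mm tall, 115 mm from the screw axis, its top 8 mm above head_top. Under and beside it is free space down to 30 mm above the table. x axis: outward along the spring arm. Push its side at right angles to the arm, clockwise seen from above; it travels on an arc.
- mark_35 (a point): The 35 N cm line on the aluminium scale plate (a sector 58 to 80 mm from the axis, fixed to the wrench's body and turning with it), 79 mm from the axis, 18 mm below knob_top's height. Black lines every 5 N cm from 0, at the body's middle, clockwise to 50; tens are longer, 35 the longest and broadest (20 x 2 mm). The arm's thin bar, just above the plate, is the pointer.
- driver (a joint): How far the driver has been pressed down into the screw (m): about 0 at the start, 0.006 fully home against a firm stop. It slides stiffly, at about 4 N, and stays where it is left.
- spring_arm (a joint): Deflection of the spring arm from the wrench's body (rad), what its pointer shows: 0 at rest, growing as the knob is pushed clockwise, evenly sprung; 0.32 at the 35 N cm line (0.00914 per N cm; turning the screw freely shows about 0.073). About 3.0 N at the knob makes 35 N cm. The arm springs back to 0 if let go.
- white_cup: Loose bystander: white plastic cup, 72 mm across, 95 mm tall; origin under its centre.
- navy_cup: Loose bystander: dark blue paper cup, 78 mm across, 90 mm tall; origin under its centre.
- tray: Loose bystander: steel instrument tray 190 x 100 x 16 mm with instruments in it; origin under its centre.
- handpiece: Loose bystander: white handpiece about 140 mm long on a grey rest, 45 mm tall; origin under the rest.
- red_block: Loose bystander: dull red practice block 60 x 16 x 18 mm near the vise; origin under its centre.
- glass_dish: Loose bystander: small glass dish 44 mm across, 24 mm tall, near the vise; origin under its centre.
- short_driver: Loose bystander: small steel hand driver 33 mm long, 12.5 mm thick, lying on the table in front of the jaw, under the path of the knob; origin under its handle.
- flask: Loose bystander: white bottle 42 mm across, 95 mm tall; origin under its centre.
Things that resemble listed ones, but are neither listed nor needed, are in the scene too. What is shaped like the part that bears screw but red, turquoise or yellow is not meant.

How it is judged (in metres and radians):
On the way, in this order (a step that is already met when the one before it is completed fails the run):
1. the driver is pressed fully home in the screw (5 of its 6 mm or more) (value of joint driver above 0.005 m), for 0.2 s.
2. the spring arm, pushed by the robot, shows 35 N cm to within one division (30 to 40) for one second (value of joint spring_arm between 0.274 and 0.366 rad and contact force between anything else and spring_arm above 1 N), for 1 s.
At the end, for the whole second after the job is handed in: the driver is home (4.5 of 6 mm or more), the spring arm is back at zero (under 0.03 rad) and nothing touches the wrench (value of joint driver above 0.0045 m and value of joint spring_arm below 0.03 rad and contact force between anything else and wrench below 0.1 N).
It fails at once if the arm is loaded to more than 46 N cm (0.42 rad) (value of joint spring_arm above 0.42 rad).
It fails at once if the loaded arm is let snap back (faster than 2 rad/s while over 0.10 rad) (velocity of joint spring_arm below -2 rad/s and value of joint spring_arm above 0.1 rad).
It fails at once if the wrench is loaded over 18 N cm with the driver not home (value of joint spring_arm above 0.165 rad and value of joint driver below 0.0045 m).
It fails at once if the head is pressed with more than 35 N, or the wrench's body or scale plate pushed with more than 3 N (contact force between anything else and wrench_head above 35 N or contact force between anything else and wrench_frame above 3 N).
It fails at once if a bystander is moved by more than 20 mm (distance of any of white_cup, navy_cup, tray, handpiece, red_block, glass_dish, short_driver, flask from where it was at the start of the episode above 0.02 m).
It also fails if it takes over 72 s, if anything falls off the work surface, if the arm or the gripper's body presses on something with over 40 N, if the wrist force passes 120 N, or if a joint passes its speed limit or range.

ROBOT

A 6-joint arm with a two-finger parallel gripper is mounted at the origin on the work surface. World frame = base frame: x ahead of the robot, y to its left, z up, the work surface at z = 0. Lengths are in mm, angles in rad, forces in N, time in s.
With the tool pointing down it reaches from about 275 to 750 mm from the base axis. Payload 10.2 kg.
Tool frame: the origin (TCP) lies between the finger pads; the fingertips stand 17 mm ahead of it and the grasp point (between the pads) lies 2 mm behind it; z points along the fingers, y is the line along which they close (so a half turn about z gives the same grasp; the last joint's range is limited). The gripper opens to 85 mm and grips with 20 to 120 N. Pads are 22 mm wide; open, the fingers measure 114 mm over their backs; the gripper's body (76 mm by 85 mm) begins 54 mm behind the grasp point. The pads swing forward as they close: fully open they stand 13 mm farther back than shut.
Start: joints at [0.897, 0.313, 1.498, -0, 1.331, -0.223], TCP at [228.748, 472.552, 248.294] pointing down, gripper open.
Joint ranges: [-2.94, 2.94], [-0.97, 2.17], [0.19, 2.56], [-1.23, 4.37], [0.02, 3.11], [-2.88, 2.88]. Speed limits (rad/s): [2.39, 2.39, 3.01, 3.14, 3.14, 3.14].

INTERFACE

Orientations are given as a unit quaternion [w, x, y, z].
In Python, from rig import * gives the robot as it stands.
- The arm moves only by the tool step_arm, never from a script. Its argument "commands" is text: rows parted by semicolons, each of 7 numbers parted by spaces: the opening, from 0 (shut) to 1 (fully open), then the shift along the tool's x, y, z in cm, then the turn, a rotation vector about the tool's x, y, z in rad. In form: hand x y z rx ry rz; .... A call has 1 to 20 rows; each row is the pose to reach, as a shift and turn from the pose commanded when the call began, along the tool's axes at that moment; what a row does not reach only later rows make up. A row lasts 1/12 s, in which the tool goes at most 41.7 mm and 7.16 degrees, less where a joint would pass 70% of its speed; a pose out of reach is approached as far as the arm can. A call with a gripper value outside its range is refused whole. The fingers move at their own pace and stop on an object; "newtons" is the grip in N (left out, the last holds). Time passes only in rows, so rows that repeat a pose let the fingers close. It gives the time, the measured TCP pose, the force, the opening and the grip force at its end, in the units of the state.
- sense(): the state, without advancing time (a new reading comes with each control period).
- capture(name): name is "side" or "top" or "wrist"; returns the picture (384x512x3 uint8, red, green, blue); there is no depth.
- camera_model(name): a dict with "mtx" (3x3 intrinsics, pixels), "eye" and "rotation" of the camera in the world. Camera axes: x right, y down, z forward; pixel columns grow to the right and rows downward; lengths in mm; the calibration is good to about 2 mm. The wrist camera is an equidistant fisheye: a pixel r from the principal point sees the ray r / f radians off the axis. A picture is of the moment at which its call begins: read the wrist's pose just before it. camera_model takes no time and is no camera call; for the wrist camera it gives the pose at the moment of the call.
- finish_job(): hands the job in; it is judged then, once.
Trained networks look in the newest picture that a camera, given by its name, has taken for a name from the list of things; names that differ only in an ending like _2 or _b are one class to them, and where a whole thing is asked for, a point or a joint stands for the part that bears it (a point fixed in the world has none). Each returns a list of dicts, best first, with "score" (0 to 1); they miss things now and then, are a little off and sometimes report something else, mostly with a low value. They report only what shows in the picture. A call takes as long as a camera call. They do not tell look-alikes from the thing itself.
- search_frame(camera, label): "rect" ([centre column, centre row, width, height] in pixels, round what is visible of it).
- trace(camera, label): "mask" (384x512 bool, what is visible of it) and "rect" ([centre column, centre row, width, height] in pixels, round what is visible of it).
- spot_point(camera, label): "xy" ([column, row] in pixels: a listed point, or the origin of a listed thing).
The state is a dict: "time_s": time; "joints": joint angles; "dq": joint speeds; "tau": joint torques, N m; "eef_pos": TCP position; "ee_rot": TCP orientation; "force": force on the tool from outside, world axes, zero at the start; "wrist_torque": the same for the moment, N m; "grip_width": opening from 0.0 (shut) to 1.0 (fully open); "grip_force": force on a finger pad.
Only numpy, scipy, OpenCV 4.12 (cv2) and the standard library are available. Lean on these libraries where they do the work, as an engineer would, in place of code of your own. Each camera call takes 0.05 s, during which the arm holds its last target. There are 200 camera calls.

## Working session

There is one attempt and no reset: what is moved stays moved. The work goes in short steps, Python scripts to look and compute and a tool call to move; the robot and the scene stay as the last step left them, time stands still between calls to the robot, and variables do not carry over. Pictures are saved under pics/ and viewed, at most 13 in all, crops included, and the job is handed in when it is done.

Besides the shell and the picture viewer there is one more tool, called after "Emit:" in YAML: its name, and indented under it one key for each argument. step_arm: Moves the arm, as the interface text tells. Its arguments: {"type":"object","properties":{"commands":{"type":"string"},"newtons":{"type":"number"}},"required":["commands"]}

```bash
mkdir -p pics; ls; cat > h.py <<'E'
from rig import *
import numpy as np, cv2
def ray(cam,uv,m=None):
    m=m or camera_model(cam); K=np.array(m["mtx"]);R=np.array(m["rotation"]);e=np.array(m["eye"])
    x=(uv[0]-K[0,2])/K[0,0];y=(uv[1]-K[1,2])/K[1,1]
    if cam=="wrist":
        r=np.hypot(x,y);s=np.sin(r)/r if r>1e-9 else 1;d=np.array([x*s,y*s,np.cos(r)])
    else: d=np.array([x,y,1.])
    d=R@d; return e,d/np.linalg.norm(d)
def at_z(cam,uv,z,m=None):
    e,d=ray(cam,uv,m); return e+d*(z-e[2])/d[2]
def tri(rays):
    A=sum(np.eye(3)-np.outer(d,d) for e,d in rays);b=sum((np.eye(3)-np.outer(d,d))@e for e,d in rays)
    return np.linalg.solve(A,b)
E
python3 - <<'E'
from h import *
for c in ("side","top","wrist"):
    im=capture(c); cv2.imwrite(f"pics/{c}0.png",cv2.resize(im[:,:,::-1],(800,600)))
    m=camera_model(c); print(c,np.round(m["eye"],0),np.round(m["rotation"],3).tolist(),np.round(m["mtx"],1).tolist())
    for l,z in (("head_top",88),("knob_top",96),("mark_35",78),("screw",48)):
        for r in spot_point(c,l)[:4]: print(l,np.round(r["xy"],1),round(r["score"],2),np.round(at_z(c,r["xy"],z,m),0))
print(sense())
E
```

```text
pics
side [  55. -959.  875.] [-0.45, 0.875, -0.158, 0.084] [[449.5, 0.0, 260.1], [0.0, 449.5, 191.7], [0.0, 0.0, 1.0]]Traceback (most recent call last):
  File "<stdin>", line 6, in <module>
  File "h.py", line 11, in at_z
    e,d=ray(cam,uv,m); return e+d*(z-e[2])/d[2]
        ~~~^^^^^^^^^^
  File "h.py", line 9, in ray
    d=R@d; return e,d/np.linalg.norm(d)
      ~^~
ValueError: matmul: Input operand 1 has a mismatch in its core dimension 0, with gufunc signature (n?,k),(k,m?)->(n?,m?) (size 3 is different from 4)
```

```bash
sed -i 's/R=np.array(m\["rotation"\])/R=q2R(m["rotation"])/; s/^import numpy.*/&\nfrom scipy.spatial.transform import Rotation\ndef q2R(q): return Rotation.from_quat([q[1],q[2],q[3],q[0]]).as_matrix()/' h.py
python3 - <<'E'
from h import *
for c in ("side","top","wrist"):
    m=camera_model(c); im=capture(c); cv2.imwrite(f"pics/{c}0.png",cv2.resize(im[:,:,::-1],(800,600)))
    print(c,np.round(m["eye"],0),np.round(m["mtx"],1).tolist())
    for l,z in (("head_top",88),("knob_top",96),("mark_35",78),("screw",48)):
        for r in spot_point(c,l)[:4]: print(l,np.round(r["xy"],1),round(r["score"],2),np.round(at_z(c,r["xy"],z,m),0))
print(sense())
E
```

```text
side [  55. -959.  875.] [[449.5, 0.0, 260.1], [0.0, 449.5, 191.7], [0.0, 0.0, 1.0]]
head_top [303.1 348.4] 0.51 [ 335. -470.   88.]
head_top [189.5 300.8] 0.5 [ 148. -268.   88.]
head_top [283.6 206.1] 0.41 [484. -19.  88.]
knob_top [242.9 176.8] 0.66 [420. 154.  96.]
knob_top [240.2 293. ] 0.63 [ 260. -293.   96.]
knob_top [211.9 131.4] 0.51 [410. 478.  96.]
knob_top [314. 193.] 0.43 [590.  -1.  96.]
mark_35 [312.4 201.1] 0.68 [579. -14.  78.]
mark_35 [234.  184.7] 0.62 [388. 148.  78.]
mark_35 [222.6 306. ] 0.45 [ 216. -300.   78.]
screw [287.9 216.2] 0.82 [499. -21.  48.]
screw [192.  311.8] 0.81 [ 151. -267.   48.]
screw [183.5 145.1] 0.78 [304. 499.  48.]
screw [212.3 186.6] 0.62 [331. 203.  48.]
top [ 275.   13. 1256.] [[421.1, 0.0, 256.7], [0.0, 421.1, 191.6], [0.0, 0.0, 1.0]]
head_top [183.6 223. ] 0.52 [326. 211.  88.]
head_top [ 80.2 227. ] 0.51 [307. 496.  88.]
head_top [357.2 290.4] 0.46 [ 157. -269.   88.]
head_top [272.1 167.2] 0.37 [490. -30.  88.]
knob_top [200.7 185.8] 0.65 [430. 168.  96.]
knob_top [366.3 253. ] 0.64 [ 258. -292.   96.]
knob_top [258.3 126.9] 0.62 
[... 706 characters left out ...]
.  48.]
{'time_s': 0.85, 'joints': array([ 8.96581342e-01,  3.12849492e-01,  1.49770634e+00, -1.43905338e-05,
        1.33103026e+00, -2.23378956e-01]), 'dq': array([ 0.00058992, -0.00066892, -0.00157134,  0.00057421, -0.0001057 ,
       -0.00116523]), 'tau': array([-1.62389974e-04, -4.12158108e+01, -2.59891087e+01, -1.45980584e-04,
        5.37556934e-04,  3.00622605e-05]), 'eef_pos': array([228.75202772, 472.53654629, 248.31764281]), 'ee_rot': array([ 7.72012205e-06,  2.23512155e-01,  9.74701142e-01, -7.80056121e-08]), 'force': array([-0.25438901,  0.48656464, -0.85261604]), 'wrist_torque': array([-0.04124449,  0.01586215,  0.01281397]), 'grip_force': 0.0, 'grip_width': 1.0001974697197424}
```

View pics/top0.png

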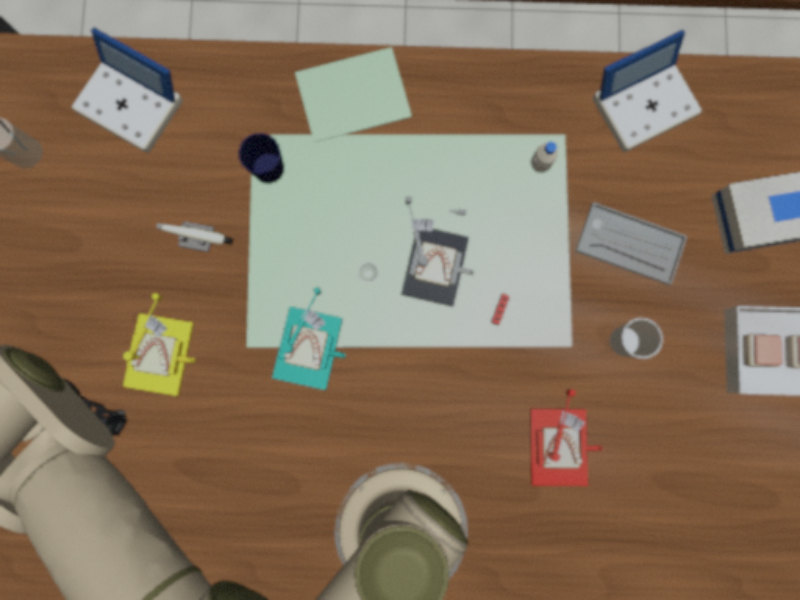

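View pics/side0.png

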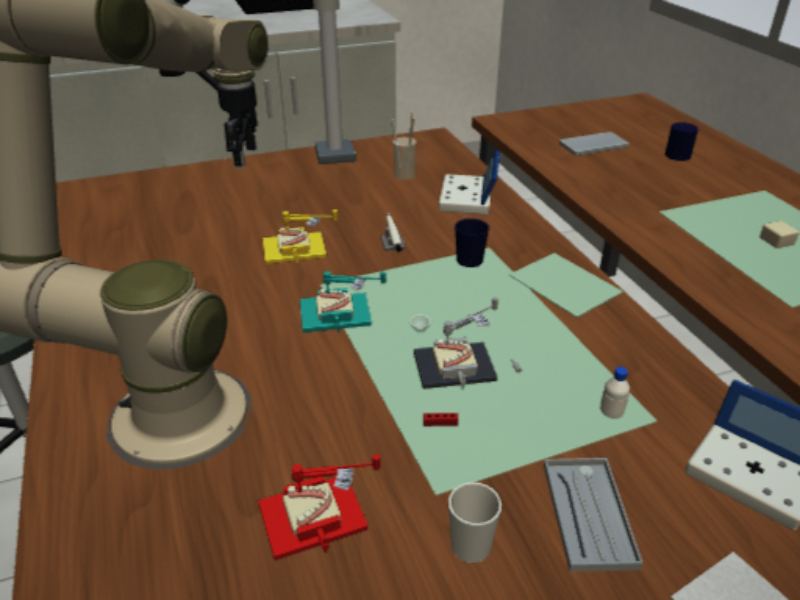

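The steel wrench is on the dark vise. In the top view at 800x600, the head is near (420,262) and the knob near (408,200). Turquoise, yellow and red look-alikes are around it. I'll go above the wrench with the gripper shut for a close look.

Emit:
step_arm:
  commands: "0 -24 -15 1.4 0 0 -0.34; 0 -48.3 -30.7 2.8 0 0 -0.68; 0 -48.3 -30.7 2.8 0 0 -0.68; 0 -48.3 -30.7 2.8 0 0 -0.68; 0 -48.3 -30.7 2.8 0 0 -0.68; 0 -48.3 -30.7 2.8 0 0 -0.68; 0 -48.3 -30.7 2.8 0 0 -0.68; 0 -48.3 -30.7 2.8 0 0 -0.68; 0 -48.3 -30.7 2.8 0 0 -0.68; 0 -48.3 -30.7 2.8 0 0 -0.68; 0 -48.3 -30.7 2.8 0 0 -0.68; 0 -48.3 -30.7 2.8 0 0 -0.68; 0 -48.3 -30.7 2.8 0 0 -0.68; 0 -48.3 -30.7 2.8 0 0 -0.68; 0 -48.3 -30.7 2.8 0 0 -0.68; 0 -48.3 -30.7 2.8 0 0 -0.68; 0 -48.3 -30.7 2.8 0 0 -0.68; 0 -48.3 -30.7 2.8 0 0 -0.68; 0 -48.3 -30.7 2.8 0 0 -0.68; 0 -48.3 -30.7 2.8 0 0 -0.68"

```text
time_s: 2.52
eef_pos: [529.4, -13.2, 220.6]
ee_rot: [0.0, -0.115, 0.993, -0.0]
force: [-0.4, 0.1, 0.2]
grip_width: -0.0
grip_force: 0.0
```

```bash
cat >> h.py <<'E'
Z={"head_top":88,"knob_top":96,"mark_35":78,"screw":48}
def look(c,name=None,labels=Z,z=Z):
    m=camera_model(c); im=capture(c); out={}
    if name: cv2.imwrite(f"pics/{name}.png",cv2.resize(im[:,:,::-1],(800,600)))
    for l in labels:
        out[l]=[(r["xy"],r["score"],ray(c,r["xy"],m)) for r in spot_point(c,l)[:4]]
        for xy,s,_ in out[l]: print(c,l,np.round(xy,1),round(s,2),np.round(at_z(c,xy,z[l],m),1))
    return out
def st():
    s=sense(); R=q2R(s["ee_rot"]); print("t",s["time_s"],"p",np.round(s["eef_pos"],1),"yaw x",np.round(np.degrees(np.arctan2(R[1,0],R[0,0])),2),"z",np.round(R[:,2],3),"F",np.round(s["force"],2),"w",round(s["grip_width"],3),s["grip_force"])
    return s,R
E
python3 - <<'E'
from h import *
st()
w=look("wrist","w1")
E
```

```text
t 2.5167 p [529.4 -13.2 220.6] yaw x -166.79 z [ 0. -0. -1.] F [-0.45  0.08  0.23] w -0.0 0.0
wrist head_top [496.6  59.4] 0.67 [326.2 210.6  88. ]
wrist knob_top [452.2 136.6] 0.94 [431.5 164.1  96. ]
wrist knob_top [408.5 297.6] 0.18 [615.9 191.8  96. ]
wrist mark_35 [222.6 222.5] 0.84 [574.9 -34.4  78. ]
wrist mark_35 [453.  91.] 0.56 [383.4 164.   78. ]
wrist screw [248.  138.3] 0.61 [492.7 -28.2  48. ]
wrist screw [477.7  61.3] 0.59 [323.8 215.3  48. ]
```

View pics/w1.png

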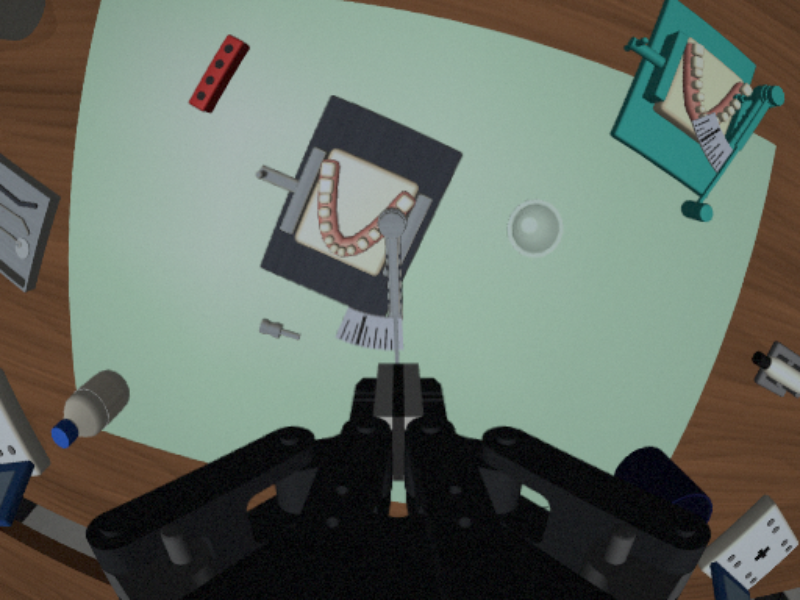

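The steel wrench's head is near pixel (393,220) of 800x600. The scale plate is at (370,330), clockwise to the left, and the knob is hidden under the fingers. I'll shift sideways for a second view with the knob showing.

Emit:
step_arm:
  commands: "0 1.5 3 1.5 0 0 0; 0 3 6 3 0 0 0; 0 3 6 3 0 0 0; 0 3 6 3 0 0 0; 0 3 6 3 0 0 0"

```text
time_s: 3.18
eef_pos: [487.5, 37.2, 190.9]
ee_rot: [0.001, -0.115, 0.993, -0.0]
force: [0.2, -0.6, 0.6]
grip_width: 0.002
grip_force: 0.0
```

```bash
python3 - <<'E'
from h import *
st()
w=look("wrist","w2")
for c in("side","top"): look(c,None,["head_top","knob_top"])
E
```

```text
t 3.1833 p [487.5  37.2 190.9] yaw x -166.85 z [ 0.001 -0.    -1.   ] F [ 0.23 -0.56  0.58] w 0.002 0.0
wrist head_top [178.9 186. ] 0.78 [492.5 -24.8  88. ]
wrist head_top [480.8  78.7] 0.62 [328.  216.1  88. ]
wrist knob_top [414.6 171. ] 0.67 [432.2 162.8  96. ]
wrist mark_35 [420.8 119.2] 0.62 [387.2 165.   78. ]
wrist mark_35 [91.3 76. ] 0.36 [ 416.  -125.1   78. ]
wrist screw [190.3 172.3] 0.89 [490.4 -24.   48. ]
wrist screw [458.5  76.1] 0.84 [323.4 217.8  48. ]
side head_top [190.1 298.3] 0.47 [ 151.5 -261.8   88. ]
side head_top [287.7 202.3] 0.37 [502.6  -6.4  88. ]
side knob_top [315.8 192.3] 0.56 [5.964e+02 5.000e-01 9.600e+01]
side knob_top [214.  132.8] 0.55 [414.1 465.   96. ]
side knob_top [239.7 294. ] 0.53 [ 258.4 -295.7   96. ]
side knob_top [242.1 173.6] 0.43 [423.  172.6  96. ]
top head_top [355.2 292.2] 0.52 [ 152.  -263.9   88. ]
top head_top [ 82.5 224.4] 0.51 [313.9 490.3  88. ]
top head_top [183.1 224. ] 0.34 [323.1 212.7  88. ]
top knob_top [365.8 254.2] 0.53 [ 255.2 -290.9   96. ]
top knob_top [ 99.8 189.9] 0.44 [410.3 446.8  96. ]
top knob_top [320.  196.6] 0.27 [ 409.7 -164.2   96. ]
```

View pics/w2.png

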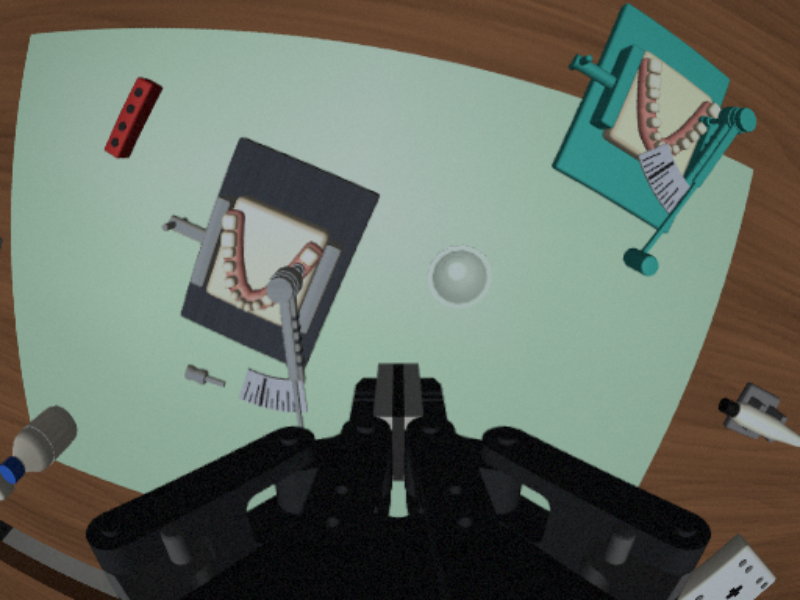

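```bash
python3 - <<'E'
from h import *
a=cv2.imread("pics/w1.png")[190:360,330:430]; b=cv2.imread("pics/w2.png")[265:435,235:335]
f=lambda i:cv2.resize(i,None,fx=3.5,fy=3.5,interpolation=cv2.INTER_CUBIC)
cv2.imwrite("pics/crop1.png",np.hstack([f(a),f(b)]))
E
```

```text
(no output)
```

View pics/crop1.png

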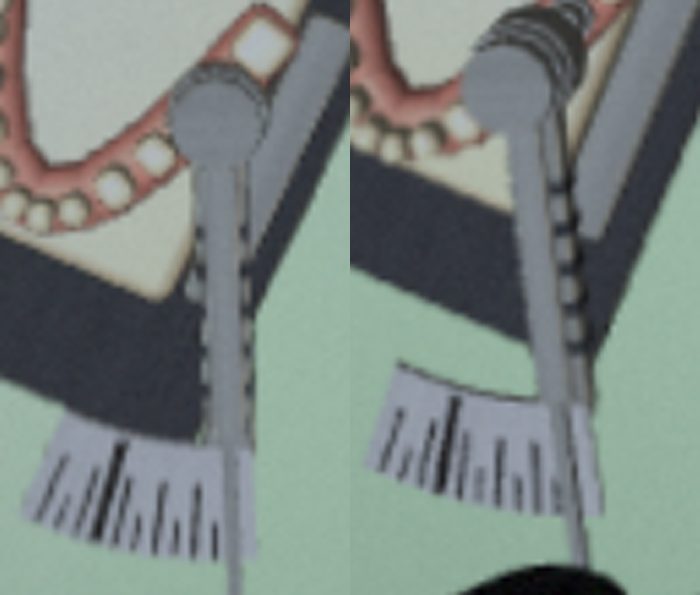

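```bash
python3 - <<'E'
from h import *
m2=camera_model("wrist"); m1=dict(m2); m1["eye"]=np.array(m2["eye"])+[41.9,-50.4,29.7]
print(sense()["eef_pos"],m2["eye"])
for a,b,z in (((250.7,142.4),(179.1,184.6),88),((253.4,216.5),(191.4,268.2),79)):
    print(tri([ray("wrist",a,m1),ray("wrist",b,m2)]).round(1),at_z("wrist",a,z,m1).round(1),at_z("wrist",b,z,m2).round(1))
E
```

```text
[486.94001877  37.3371042  190.29303439] [414.21536621  20.58371389 315.75100787]
[490.6 -25.   86.7] [490.2 -25.2  88. ] [490.4 -24.5  88. ]
[555.2  -4.8  99.5] [560.4  -6.5  79. ] [572.   -3.6  79. ]
```

Head top is at (490.4, -25) in both views, and the arm points about 14.7°. Next I go over the head and descend.

Emit:
step_arm:
  commands: "0 1.1 -3.5 1 0 0 0; 0 1.1 -6.1 2 0 0 0; 0 1.1 -6.1 5 0 0 0; 0 1.1 -6.1 7.5 0 0 0; 0 1.1 -6.1 7.5 0 0 0; 0 1.1 -6.1 7.5 0 0 0; 0 1.1 -6.1 7.5 0 0 0"

```text
time_s: 4.32
eef_pos: [490.8, -24.5, 116.7]
ee_rot: [0.001, -0.115, 0.993, -0.0]
force: [1.1, -0.4, 0.2]
grip_width: -0.001
grip_force: 0.0
```

```bash
python3 - <<'E'
from h import *
st()
look("wrist","w3",["head_top"])
look("side","s3",["head_top"])
a=cv2.imread("pics/w3.png")[150:450,250:550]; b=cv2.imread("pics/s3.png")[240:390,400:550]
cv2.imwrite("pics/crop3.png",np.hstack([cv2.resize(a,(400,400)),cv2.resize(b,(400,400))]))
E
```

```text
t 4.3167 p [490.8 -24.5 116.7] yaw x -166.84 z [ 0.002 -0.001 -1.   ] F [ 1.12 -0.39  0.19] w -0.001 0.0
wrist head_top [249.9 241. ] 0.63 [493.8 -26.3  88. ]
side head_top [287.2 205.3] 0.38 [495.4 -19.2  88. ]
side head_top [190.6 297.6] 0.36 [ 153.  -260.2   88. ]
```

View pics/crop3.png

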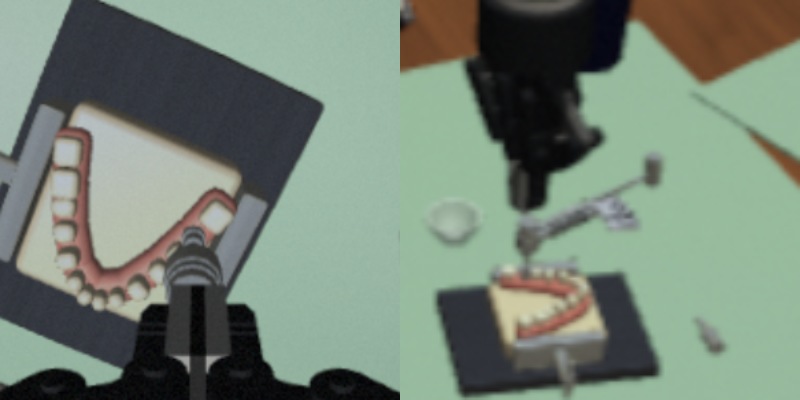

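The fingertips stand over the head, and the side view shows a gap of about 1 cm. Descending gently.

Emit:
step_arm:
  commands: "0 0 0 0.4 0 0 0; 0 0 0 0.7 0 0 0; 0 0 0 0.9 0 0 0; 0 0 0 1.1 0 0 0; 0 0 0 1.2 0 0 0; 0 0 0 1.3 0 0 0; 0 0 0 1.4 0 0 0; 0 0 0 1.4 0 0 0; 0 0 0 1.4 0 0 0"

```text
time_s: 5.27
eef_pos: [490.0, -24.5, 101.2]
ee_rot: [-0.0, -0.114, 0.993, 0.0]
force: [-0.3, 0.3, 0.5]
grip_width: -0.0
grip_force: 0.3
```

Emit:
step_arm:
  commands: "0 0 0 0.05 0 0 0; 0 0 0 0.1 0 0 0; 0 0 0 0.15 0 0 0; 0 0 0 0.2 0 0 0"

```text
time_s: 5.6
eef_pos: [490.1, -24.5, 99.3]
ee_rot: [0.0, -0.114, 0.993, -0.0]
force: [-2.4, 1.5, 3.6]
grip_width: 0.001
grip_force: 1.7
```

Emit:
step_arm:
  commands: "0 0 0 0.05 0 0 0; 0 0 0 0.08 0 0 0"

```text
time_s: 5.77
eef_pos: [490.1, -24.5, 98.9]
ee_rot: [0.0, -0.114, 0.993, -0.0]
force: [-3.7, 0.4, 11.3]
grip_width: 0.001
grip_force: 5.6
```

Emit:
step_arm:
  commands: "0 0 0 0.04 0 0 0; 0 0 0 0.04 0 0 0; 0 0 0 0.04 0 0 0; 0 0 0 0.04 0 0 0"

```text
time_s: 6.1
eef_pos: [490.2, -24.6, 98.9]
ee_rot: [0.0, -0.114, 0.993, -0.0]
force: [-3.7, 0.8, 12.2]
grip_width: -0.002
grip_force: 6.1
```

Emit:
step_arm:
  commands: "0 0 0 -1 0 0 0; 0 0 0 -3.2 0 0 0; 0 -3 0 -3.6 0 0 -0.026; 0.45 -6 0.2 -3.6 0 0 -0.026; 0.45 -9 0.3 -3.6 0 0 -0.026; 0.45 -11.8 0.3 -3.6 0 0 -0.026; 0.45 -11.8 0.3 -3.6 0 0 -0.026; 0.45 -11.8 0.3 -3.6 0 0 -0.026; 0.45 -11.8 0.3 -3.6 0 0 -0.026"

```text
time_s: 6.85
eef_pos: [603.7, 5.2, 133.9]
ee_rot: [-0.0, -0.127, 0.992, 0.0]
force: [-0.1, -0.2, 0.0]
grip_width: 0.449
grip_force: 0.0
```

```bash
python3 - <<'E'
from h import *
st()
Z.update(head_top=82,knob_top=90,mark_35=72)
look("wrist","w4",["head_top","knob_top","mark_35"])
a=cv2.imread("pics/w4.png")[150:450,200:600]
cv2.imwrite("pics/crop4.png",cv2.resize(a,(800,600)))
E
```

```text
t 6.85 p [603.7   5.2 133.9] yaw x -165.38 z [-0.001  0.    -1.   ] F [-0.14 -0.15  0.02] w 0.449 0.0
wrist head_top [251.3  38.1] 0.98 [493.7 -25.2  82. ]
wrist knob_top [255.5 225.2] 0.64 [602.6   5.8  90. ]
wrist mark_35 [214.  160.8] 0.96 [573.5 -29.4  72. ]
wrist mark_35 [510.2   7.6] 0.42 [375.9 168.1  72. ]
```

View pics/crop4.png

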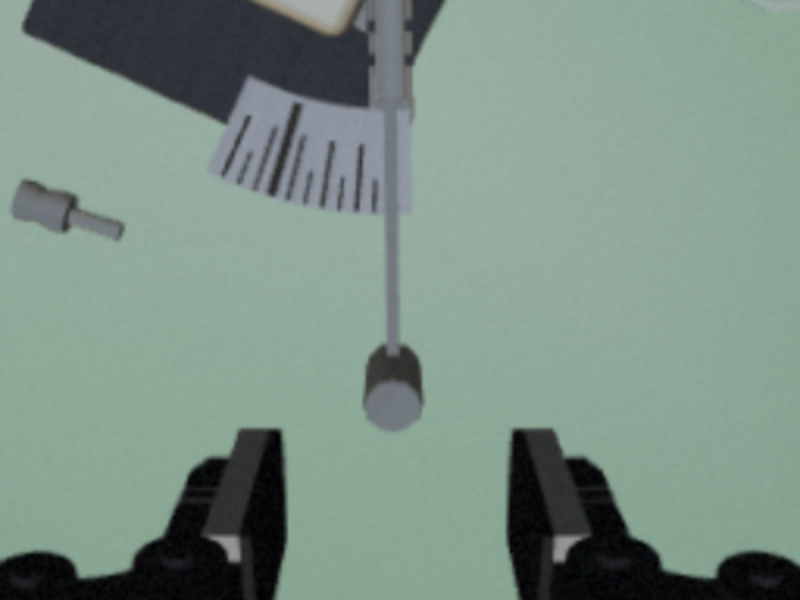

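The knob sits centred between the open fingers (crop pixel (392,405)), and the pointer is at zero. I'll lower the fingers to straddle it.

Emit:
step_arm:
  commands: "0.45 0 0 2 0 0 0; 0.45 0 0 4 0 0 0; 0.45 0 0 5.3 0 0 0; 0.45 0 0 5.7 0 0 0; 0.45 0 0 5.7 0 0 0; 0.45 0 0 5.7 0 0 0"

```text
time_s: 7.55
eef_pos: [604.5, 5.1, 78.0]
ee_rot: [0.001, -0.127, 0.992, -0.0]
force: [-0.1, -0.2, 1.3]
grip_width: 0.448
grip_force: 0.0
```

```bash
cat >> h.py <<'E'
C=np.array([490.4,-25.0])
def arc(phis,rho=117.5,off=0.0,hand=0.45,z=77.0):
    """rows taking the TCP to radius rho at angles phis (deg, world), tool x = -radial; off = extra tangential (cw) mm"""
    s,R=st(); p=s["eef_pos"]
    for ph in phis:
        a=np.radians(ph); r=np.array([np.cos(a),np.sin(a)]); t=np.array([r[1],-r[0]])
        q=np.r_[C+rho*r+off*t,z]-p; d=R.T@q/10
        Rt=np.column_stack([np.r_[-r,0],np.r_[-t,0],[0,0,-1]]); w=Rotation.from_matrix(R.T@Rt).as_rotvec()
        print(f"{hand} {d[0]:.2f} {d[1]:.2f} {d[2]:.2f} 0 0 {w[2]:.3f};",end=" ")
    print()
E
python3 - <<'E'
from h import *
arc([14,13,12,11,10,9,8,7,6,5,4,3,2,1,0,-1,-2,-3])
E
```

```text
t 7.55 p [604.5   5.1  78. ] yaw x -165.39 z [ 0.001 -0.    -1.   ] F [-0.13 -0.2   1.29] w 0.448 0.0
0.45 0.05 -0.16 0.10 0 0 0.011; 0.45 0.06 -0.36 0.10 0 0 0.028; 0.45 0.07 -0.57 0.10 0 0 0.046; 0.45 0.08 -0.77 0.10 0 0 0.063; 0.45 0.09 -0.97 0.10 0 0 0.081; 0.45 0.11 -1.18 0.10 0 0 0.098; 0.45 0.13 -1.38 0.10 0 0 0.115; 0.45 0.16 -1.59 0.10 0 0 0.133; 0.45 0.19 -1.79 0.10 0 0 0.150; 0.45 0.22 -1.99 0.10 0 0 0.168; 0.45 0.25 -2.19 0.10 0 0 0.185; 0.45 0.29 -2.39 0.10 0 0 0.203; 0.45 0.34 -2.60 0.10 0 0 0.220; 0.45 0.38 -2.80 0.10 0 0 0.238; 0.45 0.43 -2.99 0.10 0 0 0.255; 0.45 0.49 -3.19 0.10 0 0 0.272; 0.45 0.54 -3.39 0.10 0 0 0.290; 0.45 0.60 -3.58 0.10 0 0 0.307;
```

Emit:
step_arm:
  commands: "0.45 0.05 -0.16 0.10 0 0 0.011; 0.45 0.06 -0.36 0.10 0 0 0.028; 0.45 0.07 -0.57 0.10 0 0 0.046; 0.45 0.08 -0.77 0.10 0 0 0.063; 0.45 0.09 -0.97 0.10 0 0 0.081; 0.45 0.11 -1.18 0.10 0 0 0.098; 0.45 0.13 -1.38 0.10 0 0 0.115; 0.45 0.16 -1.59 0.10 0 0 0.133; 0.45 0.19 -1.79 0.10 0 0 0.150; 0.45 0.22 -1.99 0.10 0 0 0.168; 0.45 0.25 -2.19 0.10 0 0 0.185; 0.45 0.29 -2.39 0.10 0 0 0.203; 0.45 0.34 -2.60 0.10 0 0 0.220; 0.45 0.38 -2.80 0.10 0 0 0.238; 0.45 0.43 -2.99 0.10 0 0 0.255; 0.45 0.49 -3.19 0.10 0 0 0.272; 0.45 0.54 -3.39 0.10 0 0 0.290; 0.45 0.60 -3.58 0.10 0 0 0.307"

```text
time_s: 9.05
eef_pos: [607.5, -31.1, 76.1]
ee_rot: [0.0, 0.027, 1.0, 0.0]
force: [0.0, 0.4, 0.5]
grip_width: 0.451
grip_force: 0.4
```

```bash
python3 - <<'E'
from h import *
look("wrist","w5",["head_top","knob_top","mark_35"])
a=cv2.imread("pics/w5.png")[0:450,150:650]
cv2.imwrite("pics/crop5.png",cv2.resize(a,(660,594)))
arc([-4,-5,-6,-7,-8,-9,-10,-11,-12,-13,-14,-15])
E
```

```text
wrist head_top [253.1   6.8] 0.9 [494.8 -25.3  88. ]
wrist knob_top [286.2 274.8] 0.87 [602.5 -17.1  96. ]
wrist mark_35 [229.4 188.5] 0.55 [568.8 -39.6  78. ]
t 9.25 p [607.5 -31.   76.1] yaw x 177.03 z [ 0.  0. -1.] F [ 0.42  0.92 -0.15] w 0.455 0.3844219632446766
0.45 -0.02 -0.22 -0.09 0 0 0.018; 0.45 -0.02 -0.43 -0.09 0 0 0.035; 0.45 -0.01 -0.63 -0.09 0 0 0.053; 0.45 0.01 -0.84 -0.09 0 0 0.070; 0.45 0.02 -1.04 -0.09 0 0 0.088; 0.45 0.04 -1.24 -0.09 0 0 0.105; 0.45 0.07 -1.45 -0.09 0 0 0.123; 0.45 0.09 -1.65 -0.09 0 0 0.140; 0.45 0.12 -1.85 -0.09 0 0 0.158; 0.45 0.16 -2.06 -0.09 0 0 0.175; 0.45 0.19 -2.26 -0.09 0 0 0.193; 0.45 0.23 -2.46 -0.09 0 0 0.210;
```

View pics/crop5.png

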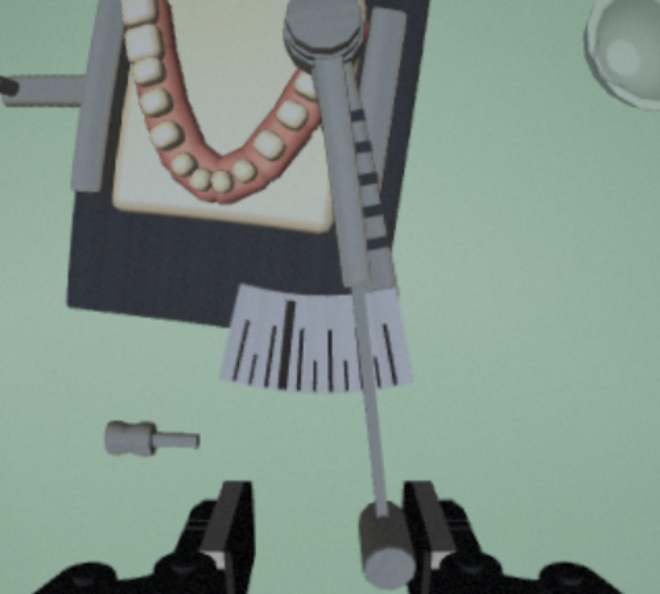

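The pointer shows about 8 N cm, at crop pixel (362,340). The knob rests against the right pad and the screw is turning freely. Continuing the arc.

Emit:
step_arm:
  commands: "0.45 -0.02 -0.22 -0.09 0 0 0.018; 0.45 -0.02 -0.43 -0.09 0 0 0.035; 0.45 -0.01 -0.63 -0.09 0 0 0.053; 0.45 0.01 -0.84 -0.09 0 0 0.070; 0.45 0.02 -1.04 -0.09 0 0 0.088; 0.45 0.04 -1.24 -0.09 0 0 0.105; 0.45 0.07 -1.45 -0.09 0 0 0.123; 0.45 0.09 -1.65 -0.09 0 0 0.140; 0.45 0.12 -1.85 -0.09 0 0 0.158; 0.45 0.16 -2.06 -0.09 0 0 0.175; 0.45 0.19 -2.26 -0.09 0 0 0.193; 0.45 0.23 -2.46 -0.09 0 0 0.210"

```text
time_s: 10.25
eef_pos: [603.9, -55.6, 77.0]
ee_rot: [-0.0, 0.131, 0.991, -0.0]
force: [0.5, 0.5, -0.3]
grip_width: 0.45
grip_force: 0.4
```

```bash
python3 - <<'E'
from h import *
arc([-16,-17,-18,-19,-20,-21,-22,-23,-24])
E
```

```text
t 10.25 p [603.9 -55.6  77. ] yaw x 164.9 z [-0. -0. -1.] F [ 0.54  0.51 -0.33] w 0.45 0.39384604431688786
0.45 0.00 -0.19 -0.00 0 0 0.016; 0.45 0.01 -0.39 -0.00 0 0 0.033; 0.45 0.02 -0.60 -0.00 0 0 0.051; 0.45 0.03 -0.80 -0.00 0 0 0.068; 0.45 0.05 -1.01 -0.00 0 0 0.085; 0.45 0.07 -1.21 -0.00 0 0 0.103; 0.45 0.09 -1.41 -0.00 0 0 0.120; 0.45 0.11 -1.62 -0.00 0 0 0.138; 0.45 0.14 -1.82 -0.00 0 0 0.155;
```

Emit:
step_arm:
  commands: "0.45 0.00 -0.19 0 0 0 0.016; 0.45 0.01 -0.39 0 0 0 0.033; 0.45 0.02 -0.60 0 0 0 0.051; 0.45 0.03 -0.80 0 0 0 0.068; 0.45 0.05 -1.01 0 0 0 0.085; 0.45 0.07 -1.21 0 0 0 0.103; 0.45 0.09 -1.41 0 0 0 0.120; 0.45 0.11 -1.62 0 0 0 0.138; 0.45 0.14 -1.82 0 0 0 0.155"

```text
time_s: 11.0
eef_pos: [597.8, -72.8, 77.0]
ee_rot: [-0.0, 0.208, 0.978, -0.0]
force: [0.5, 0.8, -0.0]
grip_width: 0.452
grip_force: 0.4
```

```bash
python3 - <<'E'
from h import *
arc([-25,-26,-27,-28,-29,-30])
E
```

```text
t 11.0 p [597.8 -72.8  77. ] yaw x 156.02 z [-0. -0. -1.] F [ 0.55  0.79 -0.01] w 0.452 0.40385138243436813
0.45 0.01 -0.20 -0.00 0 0 0.018; 0.45 0.01 -0.41 -0.00 0 0 0.035; 0.45 0.02 -0.61 -0.00 0 0 0.053; 0.45 0.03 -0.82 -0.00 0 0 0.070; 0.45 0.05 -1.02 -0.00 0 0 0.088; 0.45 0.07 -1.23 -0.00 0 0 0.105;
```

Emit:
step_arm:
  commands: "0.45 0.01 -0.20 0 0 0 0.018; 0.45 0.01 -0.41 0 0 0 0.035; 0.45 0.02 -0.61 0 0 0 0.053; 0.45 0.03 -0.82 0 0 0 0.070; 0.45 0.05 -1.02 0 0 0 0.088; 0.45 0.07 -1.23 0 0 0 0.105; 0.45 0.09 -1.43 0 0 0 0.123; 0.45 0.11 -1.64 0 0 0 0.140"

```text
time_s: 11.67
eef_pos: [590.1, -87.3, 77.0]
ee_rot: [-0.0, 0.276, 0.961, -0.0]
force: [-0.5, 0.5, -0.6]
grip_width: 0.454
grip_force: 0.4
```

Emit:
step_arm:
  commands: "0.45 0.01 -0.20 0 0 0 0.018; 0.45 0.01 -0.41 0 0 0 0.035; 0.45 0.02 -0.61 0 0 0 0.053; 0.45 0.03 -0.82 0 0 0 0.070; 0.45 0.05 -1.02 0 0 0 0.088; 0.45 0.07 -1.23 0 0 0 0.105; 0.45 0.09 -1.43 0 0 0 0.123; 0.45 0.11 -1.64 0 0 0 0.140"

```text
time_s: 12.33
eef_pos: [580.5, -100.6, 77.0]
ee_rot: [-0.0, 0.342, 0.94, 0.0]
force: [0.5, 0.8, 0.3]
grip_width: 0.447
grip_force: 0.6
```

```bash
python3 - <<'E'
from h import *
arc([-41,-42,-43,-44,-45,-46,-47,-48])
E
```

```text
t 12.3333 p [ 580.5 -100.6   77. ] yaw x 139.98 z [-0.  0. -1.] F [0.5  0.82 0.25] w 0.447 0.6201102398335934
0.45 0.01 -0.21 -0.00 0 0 0.017; 0.45 0.01 -0.41 -0.00 0 0 0.035; 0.45 0.02 -0.62 -0.00 0 0 0.052; 0.45 0.03 -0.82 -0.00 0 0 0.069; 0.45 0.05 -1.03 -0.00 0 0 0.087; 0.45 0.07 -1.23 -0.00 0 0 0.104; 0.45 0.09 -1.43 -0.00 0 0 0.122; 0.45 0.12 -1.64 -0.00 0 0 0.139;
```

The load is rising, so the screw is tight. 8° more, then I'll check the pointer.

Emit:
step_arm:
  commands: "0.45 0.01 -0.21 0 0 0 0.017; 0.45 0.01 -0.41 0 0 0 0.035; 0.45 0.02 -0.62 0 0 0 0.052; 0.45 0.03 -0.82 0 0 0 0.069; 0.45 0.05 -1.03 0 0 0 0.087; 0.45 0.07 -1.23 0 0 0 0.104; 0.45 0.09 -1.43 0 0 0 0.122; 0.45 0.12 -1.64 0 0 0 0.139"

```text
time_s: 13.0
eef_pos: [569.1, -112.3, 77.0]
ee_rot: [-0.0, 0.407, 0.914, 0.0]
force: [1.4, 2.1, -0.4]
grip_width: 0.452
grip_force: 1.2
```

```bash
python3 - <<'E'
from h import *
capture("wrist")
im=capture("wrist"); cv2.imwrite("pics/w6.png",im)
cv2.imwrite("pics/crop6.png",cv2.resize(im[110:310,130:330,::-1],(600,600),interpolation=cv2.INTER_CUBIC))
arc([-49,-50,-51,-52,-53])
E
```

```text
t 13.1 p [ 569.  -112.4   77. ] yaw x 132.05 z [-0.  0. -1.] F [ 1.62  2.48 -0.52] w 0.448 1.1857042461633682
0.45 0.01 -0.20 -0.00 0 0 0.018; 0.45 0.01 -0.40 -0.00 0 0 0.036; 0.45 0.02 -0.61 -0.00 0 0 0.053; 0.45 0.03 -0.81 -0.00 0 0 0.071; 0.45 0.05 -1.01 -0.00 0 0 0.088;
```

View pics/crop6.png

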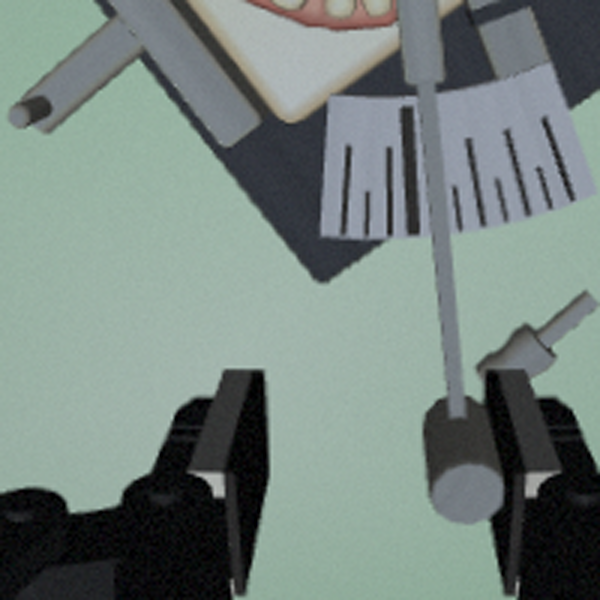

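The pointer is just before the 30 line (bar at crop pixel (432,180), broad 35 line at (409,170)). Moving 3° more and holding.

Emit:
step_arm:
  commands: "0.45 0 -0.10 0 0 0 0.009; 0.45 0.01 -0.20 0 0 0 0.018; 0.45 0.01 -0.30 0 0 0 0.027; 0.45 0.01 -0.40 0 0 0 0.036; 0.45 0.02 -0.50 0 0 0 0.044; 0.45 0.02 -0.61 0 0 0 0.053; 0.45 0.02 -0.61 0 0 0 0.053; 0.45 0.02 -0.61 0 0 0 0.053; 0.45 0.02 -0.61 0 0 0 0.053; 0.45 0.02 -0.61 0 0 0 0.053"

```text
time_s: 13.93
eef_pos: [564.5, -116.2, 77.0]
ee_rot: [-0.0, 0.43, 0.903, 0.0]
force: [2.1, 2.7, 0.5]
grip_width: 0.453
grip_force: 1.4
```

```bash
python3 - <<'E'
from h import *
im=capture("wrist")
cv2.imwrite("pics/crop7.png",cv2.resize(im[110:310,130:330,::-1],(600,600),interpolation=cv2.INTER_CUBIC))
st()
E
```

```text
t 13.9833 p [ 564.5 -116.2   77. ] yaw x 129.08 z [-0.  0. -1.] F [ 1.86  2.92 -0.58] w 0.447 1.3866199180483818
```

View pics/crop7.png

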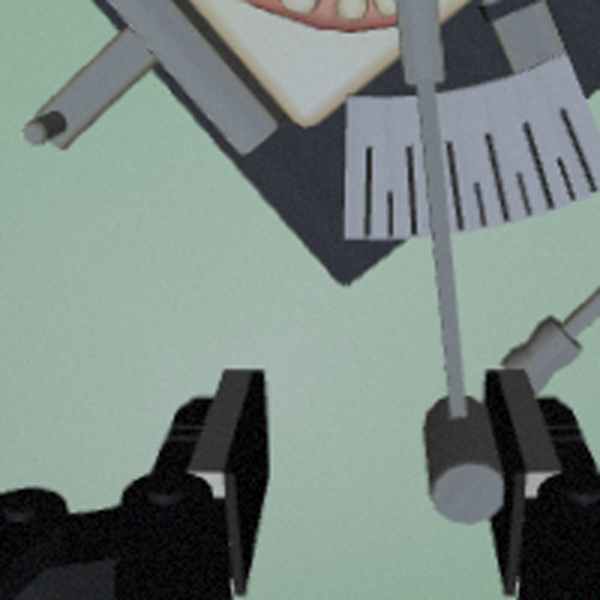

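The pointer now covers the broad 35 line; 40, 45 and 50 are visible to its left. Holding.

Emit:
step_arm:
  commands: "0.45 0 0 0 0 0 0; 0.45 0 0 0 0 0 0; 0.45 0 0 0 0 0 0; 0.45 0 0 0 0 0 0; 0.45 0 0 0 0 0 0; 0.45 0 0 0 0 0 0; 0.45 0 0 0 0 0 0; 0.45 0 0 0 0 0 0; 0.45 0 0 0 0 0 0; 0.45 0 0 0 0 0 0; 0.45 0 0 0 0 0 0; 0.45 0 0 0 0 0 0; 0.45 0 0 0 0 0 0; 0.45 0 0 0 0 0 0; 0.45 0 0 0 0 0 0; 0.45 0 0 0 0 0 0; 0.45 0 0 0 0 0 0; 0.45 0 0 0 0 0 0"

```text
time_s: 15.48
eef_pos: [564.5, -116.2, 77.0]
ee_rot: [-0.0, 0.43, 0.903, -0.0]
force: [1.3, 3.1, 0.3]
grip_width: 0.449
grip_force: 1.4
```

```bash
python3 - <<'E'
from h import *
arc(np.arange(-50,-30,1.0))
E
```

```text
t 15.4833 p [ 564.5 -116.2   77. ] yaw x 129.07 z [-0.  0. -1.] F [1.29 3.1  0.35] w 0.449 1.3596990332007408
0.45 0.00 0.19 -0.00 0 0 -0.016; 0.45 0.01 0.39 -0.00 0 0 -0.034; 0.45 0.02 0.60 -0.00 0 0 -0.051; 0.45 0.03 0.80 -0.00 0 0 -0.069; 0.45 0.05 1.01 -0.00 0 0 -0.086; 0.45 0.07 1.21 -0.00 0 0 -0.103; 0.45 0.09 1.41 -0.00 0 0 -0.121; 0.45 0.11 1.62 -0.00 0 0 -0.138; 0.45 0.14 1.82 -0.00 0 0 -0.156; 0.45 0.18 2.02 -0.00 0 0 -0.173; 0.45 0.22 2.23 -0.00 0 0 -0.191; 0.45 0.26 2.43 -0.00 0 0 -0.208; 0.45 0.30 2.63 -0.00 0 0 -0.226; 0.45 0.35 2.83 -0.00 0 0 -0.243; 0.45 0.40 3.02 -0.00 0 0 -0.261; 0.45 0.45 3.22 -0.00 0 0 -0.278; 0.45 0.51 3.42 -0.00 0 0 -0.295; 0.45 0.57 3.61 -0.00 0 0 -0.313; 0.45 0.64 3.81 -0.00 0 0 -0.330; 0.45 0.71 4.00 -0.00 0 0 -0.348;
```

Emit:
step_arm:
  commands: "0.45 0 0.19 0 0 0 -0.016; 0.45 0.01 0.39 0 0 0 -0.034; 0.45 0.02 0.60 0 0 0 -0.051; 0.45 0.03 0.80 0 0 0 -0.069; 0.45 0.05 1.01 0 0 0 -0.086; 0.45 0.07 1.21 0 0 0 -0.103; 0.45 0.09 1.41 0 0 0 -0.121; 0.45 0.11 1.62 0 0 0 -0.138; 0.45 0.14 1.82 0 0 0 -0.156; 0.45 0.18 2.02 0 0 0 -0.173; 0.45 0.22 2.23 0 0 0 -0.191; 0.45 0.26 2.43 0 0 0 -0.208; 0.45 0.30 2.63 0 0 0 -0.226; 0.45 0.35 2.83 0 0 0 -0.243; 0.45 0.40 3.02 0 0 0 -0.261; 0.45 0.45 3.22 0 0 0 -0.278; 0.45 0.51 3.42 0 0 0 -0.295; 0.45 0.57 3.61 0 0 0 -0.313; 0.45 0.64 3.81 0 0 0 -0.330; 0.45 0.71 4.00 0 0 0 -0.348"

```text
time_s: 17.15
eef_pos: [591.2, -85.4, 77.0]
ee_rot: [-0.0, 0.266, 0.964, -0.0]
force: [0.5, -0.1, -0.1]
grip_width: 0.449
grip_force: 0.0
```

```bash
python3 - <<'E'
from h import *
im=capture("wrist")
cv2.imwrite("pics/crop8.png",cv2.resize(im[60:310,130:380,::-1],(600,600),interpolation=cv2.INTER_CUBIC))
arc(np.arange(-30,-25,1.0))
E
```

```text
t 17.2 p [591.3 -85.1  77. ] yaw x 149.19 z [ 0.  0. -1.] F [-0.24  1.07 -0.36] w 0.447 0.0
0.45 -0.00 0.16 0.00 0 0 -0.014; 0.45 -0.00 0.36 0.00 0 0 -0.032; 0.45 0.01 0.57 0.00 0 0 -0.049; 0.45 0.02 0.77 0.00 0 0 -0.067; 0.45 0.04 0.98 0.00 0 0 -0.084;
```

View pics/crop8.png

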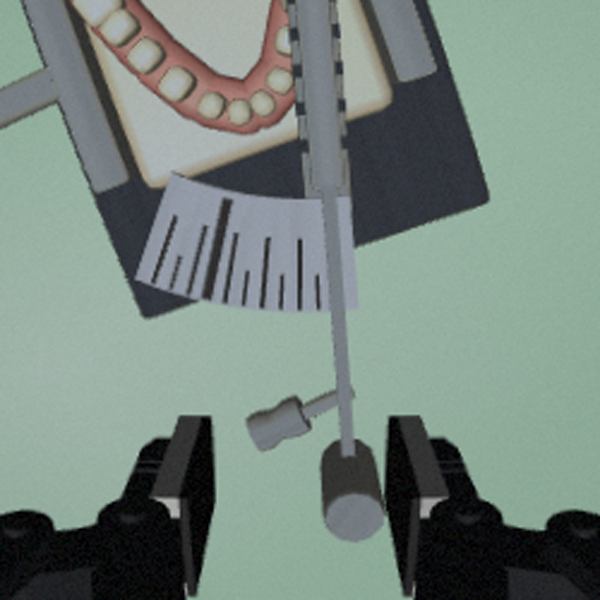

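The pointer is back at zero, with the bar over the body's middle, and the knob is free between the pads. I'll centre the fingers and then lift out.

Emit:
step_arm:
  commands: "0.45 0 0.16 0 0 0 -0.014; 0.45 0 0.36 0 0 0 -0.032; 0.45 0.01 0.57 0 0 0 -0.049; 0.45 0.02 0.77 0 0 0 -0.06; 0.45 0.02 0.77 0 0 0 -0.06; 0.45 0.02 0.77 -1 0 0 -0.06; 0.45 0.02 0.77 -3 0 0 -0.06; 0.45 0.02 0.77 -6 0 0 -0.06; 0.45 0.02 0.77 -10 0 0 -0.06; 0.45 0.02 0.77 -13 0 0 -0.06; 0.45 0.02 0.77 -13 0 0 -0.06; 0.45 0.02 0.77 -13 0 0 -0.06; 0.45 0.02 0.77 -13 0 0 -0.06"

```text
time_s: 18.28
eef_pos: [594.5, -78.7, 206.5]
ee_rot: [-0.001, 0.238, 0.971, 0.0]
force: [-0.3, -0.2, -0.2]
grip_width: 0.453
grip_force: 0.0
```

```bash
python3 - <<'E'
from h import *
s,_=st()
if s["eef_pos"][2]>180: print(finish_job())
E
```

```text
t 18.2833 p [594.5 -78.7 206.5] yaw x 152.44 z [-0.001  0.    -1.   ] F [-0.3  -0.23 -0.19] w 0.453 0.0
the job is handed in; nothing more can be done
None
```

The job is handed in at 18.3 s, result not reported back: I pressed the driver to its stop, tightened the screw until the pointer stood on the 35 N cm line, held it there over a second, eased the arm back to zero and let go of the wrench.

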